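Pack and latch the seal carving vise

TASK

Take the wooden-handled packing blade out of its stand and push it into the open slot of the leaning carving vise until its shoulder rests fully on the vise. Then swing the vise's hinged keeper bar over the blade's handle and press it down, without forcing anything, until it rests under its sprung catch and stays there by itself. Do not disturb the brush pot, the seals standing loose or the tray.

Things in the scene. Friction and masses are not known exactly. Their poses are not given: they have to be found in the camera images.
- vise: Small aluminium seal carving vise, fixed, base plate 175 x 190 x 12 mm. Origin on the table under the slot mouth; x runs from its front (robot side at yaw 0) to its back, y along its width, z up. On the base sits a block (the bed) 125 mm long and 180 mm wide whose top face leans 30 degrees towards the front; the slot mouth is 110 mm above the table.
- slot (a point): Centre of the slot's mouth in the leaning top face. Bed axes: z straight out of the slot (30 degrees from vertical, towards the vise's front), y along the slot, x up the slope. Slot 8.5 mm (x) by 44 mm (y), 66 mm deep, square edges. A red seal 30 x 30 mm stands 5 mm proud, centred at x = 31 mm. The face spans x = -50 to 75, y = -90 to 90 mm.
- hinge (a point): Hinge axis of the keeper bar, at y = 70 mm from the slot mouth and 53.5 mm above the face (this point has the bed's axes; the hinge axis is x). Two dark cheeks hold it: y = 60 to 80 mm, 62 mm high, within 14 mm of x = 0.
- keeper (a joint): Angle (rad) of the keeper bar: steel, 16 mm wide (x), 8 mm thick, outer part yellow, reaching 140 mm from the hinge. 0 = closed, along -y over the slot, underside 49.5 mm above the face, end in the catch; pi/2 = standing straight out of the face; more = leaning outwards to +y. Stiff hinge: it stays where it is left. Starts at 1.9 to 2.3.
- keeper_end (a point): Free end of the keeper bar, in the middle of its thickness; it moves with the bar, and its y axis points along the bar towards the hinge.
- catch (a point): Lower inner edge of the orange sprung catch's nose: y = -65, z = 59.5 mm from the slot mouth. Its top slopes up to y = -73, z = 74 mm: the bar's end pushes it outwards (-y) on the way down (4 to 8 N on the bar) and it springs back over the fully lowered bar. Two dark cheeks guide it: y = -90 to -70 mm, 72 mm high, within 14 mm of x = 0.
- pawl (a joint): How far the sprung catch is pushed outwards along the bed's -y, in m. 0 = at rest (sprung in), about 0.005 as the bar's end passes.
- blade: Packing blade: a flat steel blade 6 mm thick (x), 36 mm wide (y), reaching 62 mm below the origin, the last 14 mm tapering to a 2 mm edge; above it a wooden handle 12 mm thick (x), 56 mm wide (y), 46 mm high with a brass band. Origin at the centre of the handle's underside (the shoulder); z up along the handle. About 140 g. Either face may be turned to the front.
- rack: Dark wooden stand, fixed, 110 x 90 x 72 mm, in whose top slot the blade stands upright, its shoulder on the top. Origin at the centre of its underside; the slot runs along y.
- pot: Green glass brush pot, loose, 80 mm across, 110 mm high; origin under its centre.
- seal_a: Loose cream resin seal standing upright, 32 x 32 x 100 mm; origin under its centre.
- seal_b: Loose dark green resin seal standing upright, 32 x 32 x 100 mm; origin under its centre.
- tray: White enamel tray, loose, 200 (x) x 140 (y) mm, 20 mm high, origin under its centre.
Things that resemble listed ones, but are neither listed nor needed, are in the scene too. What is meant by the blade is not blue or white, and is the smaller of those in its own colour.

How it is judged:
By the outcome, as a careful person would: the job done as asked, in the order asked, and still so for the second after the job is handed in, with the robot touching nothing.
It also fails if it takes over 59 s, if anything falls off the work surface, if the arm or the gripper's body presses on something with over 40 N, if the wrist force passes 120 N, or if a joint passes its speed limit or range.

ROBOT

A 6-joint arm with a two-finger parallel gripper is mounted at the origin on the work surface. World frame = base frame: x ahead of the robot, y to its left, z up, the work surface at z = 0. Lengths are in m, angles in rad, forces in N, time in s.
With the tool pointing down it reaches from about 0.35 to 0.975 m from the base axis. Payload 4.9 kg.
Tool frame: the origin (TCP) lies at the very end of the fingers, on their centre line; the grasp point (between the pads) lies behind it (manip.pinch_z is the y of the grasp point in the tool frame, in m); y points along the fingers, x is the direction in which the jaws open and shut, and the axes are right-handed (so a half turn about y gives the same grasp; the last joint's range is limited). The gripper opens to 85 mm and grips with 20 to 120 N. Pads are 22 mm wide; open, the fingers measure 114 mm over their backs; the gripper's body (76 mm by 85 mm) begins 54 mm behind the grasp point. The pads swing forward as they close: fully open they stand 13 mm farther back than shut.
Start: joints at [1.048, 0.053, 1.613, -0, 1.476, -0.119], TCP at [0.246, 0.575, 0.198] pointing down, gripper open.
Joint ranges: [-3.01, 3.01], [-1.01, 2.22], [0.06, 2.58], [-1.02, 4.17], [0.09, 2.62], [-3.14, 3.14]. Speed limits (rad/s): [2.57, 2.57, 3.14, 3.14, 3.14, 3.14].

INTERFACE

Orientations are given as a unit quaternion [w, x, y, z].
In Python, from plant import manip gives the robot as it stands.
- The arm moves only by the tool drive_tool, never from a script. Its argument "motion" is a list of rows, each a list of 3 entries, a list of its own where there are three numbers: the shift along the tool's x, y, z in units of 25 mm (1.0 is 25 mm), then the turn, a rotation vector about the tool's x, y, z in units of 5 degrees (1.0 is 5 degrees), then the closure, from -1 (fully open) to 1 (shut). A call has 1 to 12 rows; each row shifts and turns the commanded pose from where the row before left it, along the tool's axes as they then stand; what a row does not reach is not made up. A row lasts 1/10 s, in which the tool goes at most 50 mm and 8.59 degrees, less where a joint would pass 70% of its speed; a pose out of reach is approached as far as the arm can. A call is refused whole if a number of a shift passes 1 or a number of a turn 1, either way. A call with a gripper value outside its range is refused whole. The fingers move at their own pace and stop on an object; the grip force is fixed at half the most. Time passes only in rows, so rows that do not move let the fingers close. It gives the time, the measured TCP pose, the force and the opening at its end, in the units of the state.
- manip.state(): the state, without advancing time (a new reading comes with each control period).
- manip.grab_frame(name): name is "side" or "top" or "wrist"; returns a dict with "img" (400x640x3 uint8, blue, green, red), "range_z" (400x640 float32, m along the optical axis (not along the pixel's ray), 0 where there is no reading), "camera_matrix" (3x3 intrinsics, pixels), "world_from_camera" (4x4, takes a point from camera to world coordinates); the wrist camera has in their place "T_tool_cam" (4x4, takes a point from camera to tool coordinates, whose origin is the TCP and whose axes are the tool frame's). Camera axes: x right, y down, z forward; pixel columns grow to the right and rows downward; lengths in m; the calibration is good to about 2 mm. A picture is of the moment at which its call begins: read the wrist's pose just before it.
- manip.job_done(): hands the job in, once; it reports no verdict.
The state is a dict: "time": time; "joint_pos": joint angles; "joint_vel": joint speeds; "joint_efforts": joint torques, N m; "tool_pos": TCP position; "tool_rot": TCP orientation; "contact_force": force on the tool from outside, world axes, zero at the start; "ft_torque": the same for the moment, N m; "gripper_width": opening from 0.0 (shut) to 1.0 (fully open).
Only numpy, scipy, OpenCV 4.12 (cv2) and the standard library are available. Lean on these libraries where they do the work, as an engineer would, in place of code of your own. Each camera call takes 0.05 s, during which the arm holds its last target. There are 200 camera calls.

## Working session

There is one attempt and no reset: what is moved stays moved. The work goes in short steps, Python scripts to look and compute and a tool call to move; the robot and the scene stay as the last step left them, time stands still between calls to the robot, and variables do not carry over. Pictures are saved under pics/ and viewed, about 8 in all and at most 12, crops included, and the job is handed in when it is done.

Besides the shell and the picture viewer there is one more tool, called after ">>>" as name(argument=value, ...), one argument or row to a line, values as JSON. drive_tool: Moves the arm, as the interface text tells. Its arguments: {"type":"object","properties":{"motion":{"type":"array","items":{"type":"array"}}},"required":["motion"]}

```bash
mkdir -p pics; python3 - <<'E'
from plant import manip
import cv2,numpy as np
s=manip.state();print(s); print(manip.pinch_z)
for n in("side","top"):
    f=manip.grab_frame(n);cv2.imwrite(f"pics/{n}0.png",f["img"]);np.savez(f"{n}0.npz",**f)
    print(n,f["camera_matrix"],f["world_from_camera"])
E
```

```text
{'time': 0.0, 'joint_pos': array([ 1.04800848e+00,  5.33563558e-02,  1.61428271e+00, -4.95459339e-06,
        1.47597959e+00, -1.19022424e-01]), 'joint_vel': array([-1.01165437e-03, -1.42526387e-03,  1.35039402e-03, -1.13870574e-03,
        2.19631798e-05,  2.61572695e-04]), 'joint_efforts': array([-2.20316535e-03, -3.93696213e+01, -3.70168412e+01, -3.82693006e-04,
        7.21089717e-03, -1.00877054e-05]), 'tool_pos': array([0.2452246 , 0.57414371, 0.19687013]), 'tool_rot': array([-0.58977965,  0.59042453,  0.38894864, -0.39022789]), 'contact_force': array([-0.10910617, -0.53441599, -0.38507297]), 'ft_torque': array([-0.03351395, -0.01754664,  0.00225755]), 'gripper_width': 1.0013731087837903}
-0.0187
side [[470.70060758   0.         311.36592044]
 [  0.         470.70060758 198.28901629]
 [  0.           0.           1.        ]] [[ 0.85865225 -0.30556304  0.41151859 -0.00266387]
 [-0.51241663 -0.49285037  0.70322664 -0.87263739]
 [-0.01206298 -0.81469611 -0.57976266  0.79677651]
 [ 0.          0.          0.          1.        ]]
top [[400.01372117   0.         319.92678244]
 [  0.         400.01372117 205.67043772]
 [  0.           0.           1.        ]] [[ 0.01022272 -0.99024556  0.13895762  0.32901436]
 [-0.99988444 -0.00855923  0.01256358 -0.04024404]
 [-0.01125166 -0.13907    -0.99021863  1.25963413]
 [ 0.          0.          0.          1.        ]]
```

View pics/side0.png

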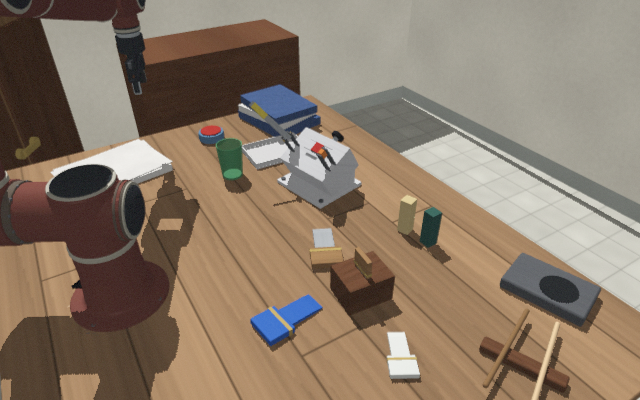

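View pics/top0.png

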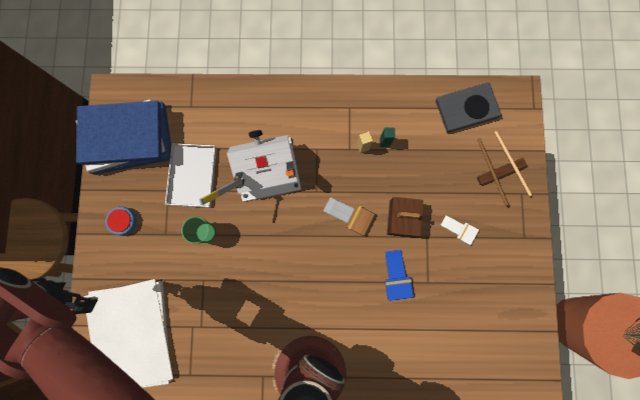

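Candidates for the blade: the wooden-handled one upright in the dark stand (top 408,214; side 363,262), the larger wooden one lying loose (top 350,214; side 325,250), the blue one (top 397,275) and the white one (top 460,230). I choose the upright one in the stand, because it is wooden and the smaller of the two. Next is a close crop with measurements.

```bash
cat > h.py <<'E'
import numpy as np,cv2
from scipy.spatial.transform import Rotation as R
def cloud(f):
    K=f["camera_matrix"];z=f["range_z"];v,u=np.mgrid[:400,:640]
    p=np.stack([(u-K[0,2])/K[0,0]*z,(v-K[1,2])/K[1,1]*z,z],-1)
    T=f["world_from_camera"];P=p@T[:3,:3].T+T[:3,3];P[z<=0]=np.nan
    return P
def rect(P): # min-area rect of xy points
    return cv2.minAreaRect(P[:,:2].astype(np.float32)*1000)
E
python3 - <<'E'
from h import *
a=[]
for n,b in(("top",[(375,185,64,44),(195,120,120,85)]),("side",[(320,230,90,85),(240,90,130,120)])):
    f=np.load(n+"0.npz");P=cloud(f);im=f["img"];h=cv2.cvtColor(im,cv2.COLOR_BGR2HSV).astype(int)
    row=[cv2.resize(im[y:y+hh,x:x+w],(400,300),interpolation=cv2.INTER_CUBIC) for x,y,w,hh in b]
    a.append(np.hstack(row))
    x,y,w,hh=b[0];Q=P[y:y+hh,x:x+w].reshape(-1,3)
    q=Q[(Q[:,2]>.1)&(Q[:,2]<.14)];print(n,"handle",len(q),q.mean(0),np.nanmax(q[:,2]),rect(q))
    q=Q[(Q[:,2]>.062)&(Q[:,2]<.082)];print(n,"racktop",len(q),np.median(q[:,2]),rect(q))
    q=Q[(Q[:,2]>.03)];print(n,"rackall",rect(q))
    x,y,w,hh=b[1];H=h[y:y+hh,x:x+w].reshape(-1,3);Q=P[y:y+hh,x:x+w].reshape(-1,3)
    for c,m in(("red",((H[:,0]<6)|(H[:,0]>174))&(H[:,1]>170)&(H[:,2]>100)),("orange",(H[:,0]>=7)&(H[:,0]<14)&(H[:,1]>200)&(H[:,2]>170)),("yellow",(H[:,0]>=22)&(H[:,0]<32)&(H[:,1]>120)&(Q[:,2]>.08))):
        q=Q[m&np.isfinite(Q[:,0])]
        if len(q): print(n,c,len(q),np.median(q,0),q.min(0),q.max(0),rect(q))
    m=(H[:,1]<40)&(Q[:,2]>.07)&(Q[:,2]<.16)&(H[:,2]>120)
    q=Q[m]
    # plane ransac
    best=None;rng=np.random.default_rng(0)
    for _ in range(500):
        t=q[rng.choice(len(q),3,False)];nn=np.cross(t[1]-t[0],t[2]-t[0]);nn/=np.linalg.norm(nn)+1e-9
        i=abs((q-t[0])@nn)<.0025
        if nn[2]*np.sign(nn[2])>.6 and (best is None or i.sum()>best.sum()):best=i
    q=q[best];c=q.mean(0);nn=np.linalg.svd(q-c)[2][2];nn*=np.sign(nn[2])
    print(n,"face",len(q),c,nn,"tilt",np.degrees(np.arccos(nn[2])),"yaw",np.degrees(np.arctan2(-nn[1],-nn[0])),rect(q))
cv2.imwrite("pics/crop.png",np.vstack(a))
E
```

```text
top handle 99 [ 0.46640149 -0.28186493  0.11613991] 0.12468250088588961 ((467.0031433105469, -282.488525390625), (55.71542739868164, 12.318707466125488), 85.55279541015625)
top racktop 832 0.0719694422332342 ((474.5848083496094, -283.04522705078125), (90.66118621826172, 96.39110565185547), 84.79108428955078)
top rackall ((474.5848083496094, -283.04522705078125), (90.66118621826172, 96.39110565185547), 84.79108428955078)
top red 85 [0.61524781 0.14698214 0.13019296] [0.60075986 0.13210483 0.12158644] [0.62761005 0.16037781 0.13994882] ((615.1376953125, 146.4996337890625), (24.131845474243164, 25.192676544189453), 13.37959098815918)
top orange 25 [0.57225807 0.06001841 0.17498125] [0.56628806 0.05172776 0.16817512] [0.57764556 0.0663555  0.17999837] ((571.940185546875, 59.05311584472656), (14.538211822509766, 11.348766326904297), 88.67925262451172)
top yellow 99 [0.49473427 0.25857456 0.23136334] [0.47864405 0.24466502 0.21225291] [0.51161239 0.27286129 0.24982689] ((495.351806640625, 258.87396240234375), (15.69648265838623, 38.746742248535156), 51.08359909057617)
top face 1457 [0.6102
[... 623 characters left out ...]
), 84.62059020996094)
side red 54 [0.61250937 0.14708738 0.12949429] [0.6012262  0.12939964 0.1213913 ] [0.62512013 0.16009244 0.13637772] ((613.0242919921875, 145.0417938232422), (23.342918395996094, 29.670795440673828), 5.09621524810791)
side yellow 100 [0.49074128 0.25768714 0.23245337] [0.47388643 0.24300867 0.21435381] [0.50788939 0.27313445 0.25149055] ((491.2100524902344, 258.43218994140625), (17.379365921020508, 40.071083068847656), 42.902042388916016)
side face 1273 [0.5995286  0.14003185 0.11509417] [-0.48610892 -0.10691931  0.86733291] tilt 29.849829682787853 yaw 12.404646630411474 ((601.55712890625, 142.66314697265625), (111.92643737792969, 184.6107177734375), 13.120769500732422)
```

View pics/crop.png

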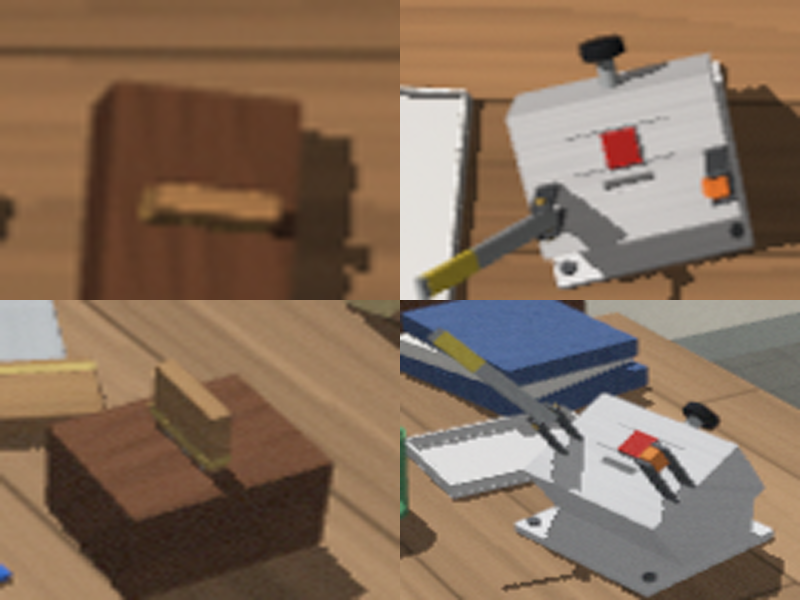

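The crop confirms it: a wooden handle with a brass band is upright in the dark stand (crop 210,205 top and 190,415 side). It also shows the vise slot (628,182), the red seal (620,148), the orange catch on the right and the keeper leaning out to the left. The vise yaw is about 12.7° and the slot is near (0.590, 0.140, 0.110).

```bash
cat >> h.py <<'E'
psi=np.radians(12.75)
B=R.from_euler('z',psi)*R.from_euler('y',-30,degrees=True) # bed axes
def Rs(s): q=s["tool_rot"];return R.from_quat(q[[1,2,3,0]])
def tool(xax,yax):
    x=np.array(xax)/np.linalg.norm(xax);y=np.array(yax)/np.linalg.norm(yax);return R.from_matrix(np.c_[x,y,np.cross(x,y)])
def go(s,p=None,rot=None):
    r=Rs(s)
    if p is not None: print("shift(now axes,units)",np.round(r.inv().apply(np.array(p)-s["tool_pos"])/.025,2))
    if rot is not None:
        print("turn units",np.round(np.degrees((r.inv()*rot).as_rotvec())/5,2))
        if p is not None: print("shift after turn",np.round(rot.inv().apply(np.array(p)-s["tool_pos"])/.025,2))
def rep(s): print("t",round(s["time"],2),"p",np.round(s["tool_pos"],4),"F",np.round(s["contact_force"],1),"T",np.round(s["ft_torque"],2),"w",round(s["gripper_width"],3),"q",np.round(s["joint_pos"],2))
E
python3 - <<'E'
from h import *;from plant import manip
s=manip.state();print(Rs(s).as_matrix().round(3),B.as_matrix().round(3))
a=np.radians(-5);x=np.array([np.cos(a),np.sin(a),0])
for sg in(1,-1): go(s,[.466,-.284,.30],tool(sg*x,[0,0,-1]))
go(s,[.48,.1,.40])
T=manip.grab_frame("wrist")["T_tool_cam"];print(T.round(4))
E
```

```text
[[ 0.393 -0.001 -0.92 ]
 [ 0.92  -0.002  0.393]
 [-0.002 -1.     0.   ]] [[ 0.845 -0.221 -0.488]
 [ 0.191  0.975 -0.11 ]
 [ 0.5    0.     0.866]]
shift(now axes,units) [-28.1   -4.07 -21.61]
turn units [ 1.000e-02  1.437e+01 -2.000e-02]
shift after turn [ 11.79  -4.12 -33.43]
shift(now axes,units) [-28.1   -4.07 -21.61]
turn units [-2.000e-02 -2.163e+01 -1.000e-02]
shift after turn [-11.79  -4.12  33.43]
shift(now axes,units) [-13.77  -8.1  -16.09]
[[ 1.000e+00 -4.000e-04 -4.000e-04  1.000e-03]
 [ 3.000e-04 -3.010e-01  9.536e-01 -1.752e-01]
 [-5.000e-04 -9.536e-01 -3.010e-01  7.620e-02]
 [ 0.000e+00  0.000e+00  0.000e+00  1.000e+00]]
```

>>> drive_tool(
  motion=[
    [[-0.3,-1,-0.4],[0,0,0],-1],
    [[-0.6,-1,-0.7],[0,0,0],-1],
    [[-0.85,-1,-1],[0,0,0],-1],
    [[-0.85,-1,-1],[0,0,0],-1],
    [[-0.85,-1,-1],[0,0,0],-1],
    [[-0.85,-1,-1],[0,0,0],-1],
    [[-0.85,-1,-1],[0,0,0],-1],
    [[-0.85,-1,-1],[0,0,0],-1],
    [[-0.85,0,-1],[0,0,0],-1],
    [[-0.85,0,-1],[0,0,0],-1],
    [[-0.85,0,-1],[0,0,0],-1],
    [[-0.85,0,-1],[0,0,0],-1],
  ],
)

```text
time: 1.35
tool_pos: [0.4087, 0.2483, 0.3979]
tool_rot: [0.59, -0.59, -0.39, 0.39]
contact_force: [0.6, -0.4, 0.4]
gripper_width: 0.999
```

>>> drive_tool(
  motion=[
    [[-0.9,0,-1],[0,1,0],-1],
    [[-0.9,0,-0.9],[0,1,0],-1],
    [[-0.9,0,-0.8],[0,1,0],-1],
    [[-0.9,0,-0.7],[0,1,0],-1],
    [[0,0,0],[0,1,0],-1],
    [[0,0,0],[0,1,0],-1],
    [[0,0,0],[0,1,0],-1],
    [[0,0,0],[0,1,0],-1],
    [[0,0,0],[0,1,0],-1],
    [[0,0,0],[0,1,0],-1],
    [[0,0,0],[0,1,0],-1],
    [[0,0,0],[0,1,0],-1],
  ],
)

```text
time: 2.55
tool_pos: [0.4359, 0.1303, 0.3977]
tool_rot: [-0.706, 0.706, 0.041, -0.041]
contact_force: [-0.4, -0.4, -0.4]
gripper_width: 0.998
```

```bash
cat > g1.py <<'E'
from h import *;from plant import manip
s=manip.state();rep(s)
a=np.radians(-5);x=np.array([np.cos(a),np.sin(a),0])
go(s,[.466,-.284,.22],tool(x,[0,0,-1]))
E
python3 g1.py
```

```text
t 2.55 p [0.4359 0.1303 0.3977] F [-0.4 -0.4 -0.4] T [-0.05  0.02 -0.  ] w 0.998 q [ 0.13 -0.39  1.68 -0.    1.85  0.01]
shift(now axes,units) [ -0.72   7.11 -16.6 ]
turn units [ 0.    2.33 -0.01]
shift after turn [  2.64   7.11 -16.41]
```

```bash
python3 - <<'E'
from h import *;from plant import manip
s=manip.state();f=manip.grab_frame("wrist");np.savez("w1.npz",pos=s["tool_pos"],rot=s["tool_rot"],**f)
cv2.imwrite("pics/w1.png",f["img"])
K=f["camera_matrix"];print(K)
T=np.eye(4);T[:3,:3]=Rs(s).as_matrix();T[:3,3]=s["tool_pos"];T=T@f["T_tool_cam"]
p=np.linalg.inv(T)@[.5903,.1404,.1101,1];print(K@p[:3]/p[2])
E
```

```text
[[347.59270211   0.         317.59477204]
 [  0.         347.59270211 196.26660009]
 [  0.           0.           1.        ]]
[431.90248744 153.08697042   1.        ]
```

>>> drive_tool(
  motion=[
    [[0,0,-0.5],[0,0.5,0],-1],
    [[0,0,-1],[0,1,0],-1],
    [[0,0,-1],[0,0.8,0],-1],
    [[0.2,0,-1],[0,0,0],-1],
    [[0.3,0,-1],[0,0,0],-1],
    [[0.3,0,-1],[0,0,0],-1],
    [[0.3,0,-1],[0,0,0],-1],
    [[0.3,0.5,-1],[0,0,0],-1],
    [[0.3,1,-1],[0,0,0],-1],
    [[0.3,1,-1],[0,0,0],-1],
    [[0.3,1,-1],[0,0,0],-1],
    [[0.3,1,-1],[0,0,0],-1],
  ],
)

```text
time: 3.8
tool_pos: [0.4854, -0.1634, 0.2845]
tool_rot: [-0.706, 0.707, -0.029, 0.029]
contact_force: [0.2, -0.5, -0.8]
gripper_width: 0.997
```

```bash
python3 g1.py
```

```text
t 3.8 p [ 0.4854 -0.1634  0.2845] F [ 0.2 -0.5 -0.8] T [ 0.06 -0.02 -0.05] w 0.997 q [-0.47 -0.26  1.76 -0.    1.64 -0.39]
shift(now axes,units) [-0.38  2.58 -4.87]
turn units [ 0.    0.07 -0.  ]
shift after turn [-0.35  2.58 -4.87]
```

>>> drive_tool(
  motion=[
    [[-0.1,0.4,-1],[0,0,0],-1],
    [[-0.1,0.5,-1],[0,0,0],-1],
    [[-0.1,0.5,-1],[0,0,0],-1],
    [[-0.1,0.5,-1],[0,0,0],-1],
    [[0,0.5,-0.6],[0,0,0],-1],
    [[0,0.2,-0.2],[0,0,0],-1],
    [[0,0,0],[0,0,0],-1],
  ],
)

```text
time: 4.5
tool_pos: [0.4655, -0.2803, 0.2194]
tool_rot: [0.707, -0.706, 0.03, -0.028]
contact_force: [-0.1, 0.1, -1.1]
gripper_width: 1.002
```

```bash
cat >> h.py <<'E'
def wcloud(s,f):
    T=np.eye(4);T[:3,:3]=Rs(s).as_matrix();T[:3,3]=s["tool_pos"];g=dict(f);g["world_from_camera"]=T@f["T_tool_cam"]
    return cloud(g),g
E
python3 - <<'E'
from h import *;from plant import manip
s=manip.state();rep(s);f=manip.grab_frame("wrist");P,_=wcloud(s,f)
Q=P.reshape(-1,3);m=(abs(Q[:,0]-.466)<.05)&(abs(Q[:,1]+.284)<.06)
for lo,hi in((.113,.125),(.085,.125),(.066,.078)):
    q=Q[m&(Q[:,2]>lo)&(Q[:,2]<hi)];print(lo,len(q),np.median(q[:,2]),rect(q))
im=f["img"];w1=np.load("w1.npz")["img"]
cv2.imwrite("pics/w2.png",np.hstack([cv2.resize(im[:, :],(400,250)),cv2.resize(w1[60:260,330:640],(400,250))]))
a=np.radians(-5);x=np.array([np.cos(a),np.sin(a),0])
go(s,[.466,-.284,.0863],tool(x,[0,0,-1]))
E
```

```text
t 4.5 p [ 0.4655 -0.2803  0.2194] F [-0.1  0.1 -1.1] T [-0.02  0.08  0.01] w 1.002 q [-0.68 -0.15  1.78  0.    1.52 -0.6 ]
0.113 922 0.11732898377443299 ((468.0770568847656, -283.2814025878906), (55.09330749511719, 11.602169036865234), 85.10298919677734)
0.085 1002 0.11724507022471847 ((468.08966064453125, -283.198974609375), (55.23589324951172, 11.945545196533203), 85.31143188476562)
0.066 8657 0.07149682921102424 ((466.3786315917969, -283.8948669433594), (90.70377349853516, 107.0011978149414), 84.68267822265625)
shift(now axes,units) [ 0.04  5.32 -0.15]
turn units [-0.02  0.06 -0.02]
shift after turn [ 0.03  5.32 -0.15]
```

View pics/w2.png

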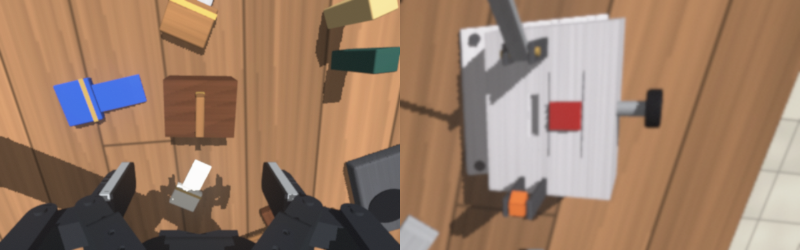

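The wrist view shows the stand with the handle centred at (200,115), and the vise slot clear in the right half (535,113). The handle centre is (0.468, −0.283). I'm descending to grip it.

>>> drive_tool(
  motion=[
    [[0.1,0.5,-0.1],[0,0,0],-1],
    [[0,1,0],[0,0,0],-1],
    [[0,1,0],[0,0,0],-1],
    [[0,1,0],[0,0,0],-1],
    [[0,1,0],[0,0,0],-0.5],
    [[0,0.6,0],[0,0,0],0],
    [[0,0.24,0],[0,0,0],0.5],
    [[0,0,0],[0,0,0],1],
    [[0,0,0],[0,0,0],1],
    [[0,0,0],[0,0,0],1],
    [[0,0,0],[0,0,0],1],
    [[0,0,0],[0,0,0],1],
  ],
)

```text
time: 5.75
tool_pos: [0.4688, -0.2834, 0.0879]
tool_rot: [-0.706, 0.707, -0.028, 0.029]
contact_force: [0.2, -0.1, 0.5]
gripper_width: -0.001
```

```bash
python3 -c "
from h import *;from plant import manip
s=manip.state();rep(s);print(Rs(s).as_matrix().round(3))"
```

```text
t 5.75 p [ 0.4688 -0.2834  0.0879] F [ 0.2 -0.1  0.5] T [ 0.   -0.05  0.05] w -0.001 q [-0.68 -0.04  1.89  0.    1.28 -0.6 ]
[[ 0.997  0.001  0.081]
 [-0.081 -0.001  0.997]
 [ 0.001 -1.    -0.001]]
```

The fingers shut completely, so something is off. I'll look before doing anything else.

```bash
python3 - <<'E'
from h import *;from plant import manip
s=manip.state();rep(s);f=manip.grab_frame("wrist");P,_=wcloud(s,f)
Q=P.reshape(-1,3);m=(abs(Q[:,0]-.466)<.05)&(abs(Q[:,1]+.284)<.06)
q=Q[m&(Q[:,2]>.085)&(Q[:,2]<.125)];print(len(q),rect(q) if len(q) else 0)
g=manip.grab_frame("side")
cv2.imwrite("pics/w3.png",np.hstack([cv2.resize(f["img"],(400,250)),cv2.resize(g["img"][190:310,290:450],(400,300))[:250]]))
E
```

```text
t 5.75 p [ 0.4688 -0.2834  0.0879] F [ 0.2 -0.1  0.5] T [ 0.   -0.05  0.05] w -0.001 q [-0.68 -0.04  1.89  0.    1.28 -0.6 ]
1542 ((470.33599853515625, -268.3881530761719), (26.002742767333984, 14.081291198730469), 84.95428466796875)
```

View pics/w3.png

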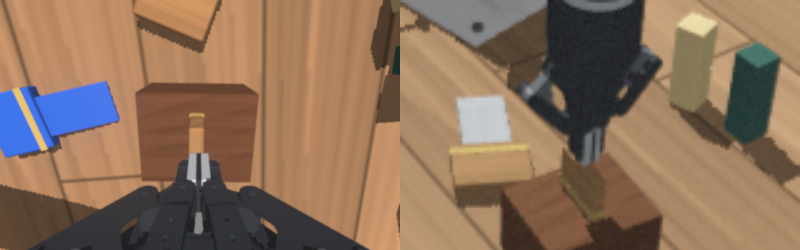

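The wrist view shows the finger pads either side of the handle (198,165), and in the side view they straddle its upper part. The opening reading may be biased, so a short lift will settle it.

>>> drive_tool(
  motion=[
    [[0,-0.3,0],[0,0,0],1],
    [[0,-0.5,0],[0,0,0],1],
    [[0,-0.5,0],[0,0,0],1],
    [[0,-0.5,0],[0,0,0],1],
    [[0,0,0],[0,0,0],1],
  ],
)

```text
time: 6.35
tool_pos: [0.47, -0.2843, 0.1357]
tool_rot: [-0.705, 0.708, -0.027, 0.03]
contact_force: [0.4, -0.7, -0.9]
gripper_width: -0.004
```

```bash
python3 - <<'E'
from h import *;from plant import manip
s=manip.state();rep(s);f=manip.grab_frame("wrist");P,_=wcloud(s,f)
Q=P.reshape(-1,3);h=cv2.cvtColor(f["img"],cv2.COLOR_BGR2HSV).reshape(-1,3).astype(int)
m=(abs(Q[:,0]-.468)<.012)&(Q[:,1]<-.25)&(Q[:,1]>-.33)&(h[:,1]>60)&(Q[:,2]>.1)
q=Q[m];print(len(q),q[:,2].max() if len(q) else 0, rect(q) if len(q) else 0)
g=manip.grab_frame("side")
cv2.imwrite("pics/w4.png",np.hstack([cv2.resize(f["img"][150:350,160:480],(400,250)),cv2.resize(g["img"][190:310,290:450],(400,300))[:250]]))
E
```

```text
t 6.35 p [ 0.47   -0.2843  0.1357] F [ 0.4 -0.7 -0.9] T [-0.02  0.01  0.01] w -0.004 q [-0.68 -0.09  1.86 -0.    1.37 -0.6 ]
1584 0.21969771210371897 ((465.654296875, -277.4015808105469), (44.4486083984375, 17.292646408081055), 84.90501403808594)
```

View pics/w4.png

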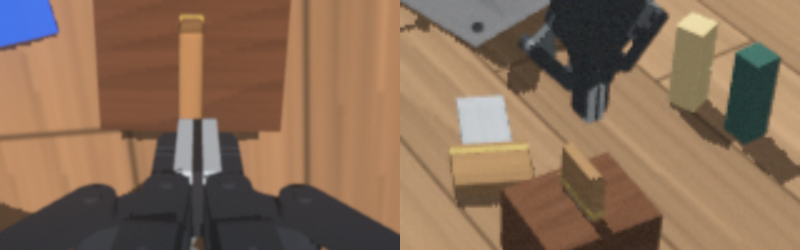

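The blade is still in its stand, so the grip missed it. I'll measure where the fingertips really are compared with the reported TCP.

```bash
python3 - <<'E'
from h import *;from plant import manip
s=manip.state();f=manip.grab_frame("wrist");g=manip.grab_frame("side");t=manip.grab_frame("top")
P,_=wcloud(s,f);r=Rs(s)
for n,C in(("wrist",P),("side",cloud(g)),("top",cloud(t))):
    Q=C.reshape(-1,3);L=r.inv().apply(Q-s["tool_pos"])
    m=(np.abs(L[:,0])<.03)&(np.abs(L[:,2])<.03)&(L[:,1]>-.07)&(L[:,1]<.012)
    l=L[m];print(n,len(l)); 
    if len(l): print(" y max",np.sort(l[:,1])[-15:].round(4)," tip xz range",l[l[:,1]>l[:,1].max()-.012].min(0).round(4),l[l[:,1]>l[:,1].max()-.012].max(0).round(4))
    m=(abs(Q[:,0]-.468)<.04)&(abs(Q[:,1]+.284)<.04)&(Q[:,2]>.085)&(Q[:,2]<.124)
    if m.sum()>5:print(" handle",m.sum(),Q[m].min(0).round(4),Q[m].max(0).round(4))
np.savez("c.npz",w=f["range_z"],img=f["img"])
E
```

```text
wrist 2691
 y max [-0.0364 -0.0364 -0.0364 -0.0362 -0.0362 -0.0362 -0.036  -0.036  -0.0359
 -0.0357 -0.0357 -0.0357 -0.0356 -0.0355 -0.0354]  tip xz range [-0.0127 -0.0473  0.0067] [ 0.0145 -0.0354  0.0124]
 handle 1527 [ 0.4612 -0.2972  0.0851] [ 0.4761 -0.2551  0.1191]
side 173
 y max [-0.0403 -0.0403 -0.0399 -0.0386 -0.0378 -0.0371 -0.0369 -0.0367 -0.0366
 -0.0364 -0.0359 -0.0351 -0.0329 -0.0315  0.0118]  tip xz range [-0.0048  0.0118 -0.0293] [-0.0048  0.0118 -0.0293]
 handle 300 [ 0.4572 -0.3148  0.085 ] [ 0.4745 -0.2566  0.1212]
top 14
 y max [-0.0572 -0.0523 -0.0511 -0.0506 -0.0475 -0.0475 -0.047  -0.0464 -0.0423
 -0.0359 -0.0358 -0.0357  0.0099  0.0115]  tip xz range [-0.0054  0.0099 -0.0004] [-0.0018  0.0115  0.0055]
 handle 37 [ 0.4606 -0.2929  0.0881] [ 0.4739 -0.2659  0.123 ]
```

Both the side and wrist cameras put the real fingertips 35 mm short of the reported TCP (tool y ≈ −0.0355), so the jaws shut above the handle and touched nothing. I'll correct by that amount from here on: open, go down 85 mm and grip again.

>>> drive_tool(
  motion=[
    [[0,0,0],[0,0,0],-1],
    [[0,0,0],[0,0,0],-1],
    [[0,0,0],[0,0,0],-1],
    [[0,0,0],[0,0,0],-1],
    [[-0.05,0,0],[0,0,0],-1],
    [[0,0.6,0],[0,0,0],-1],
    [[0,1,0],[0,0,0],-1],
    [[0,1,0],[0,0,0],-1],
    [[0,0.6,0],[0,0,0],-1],
    [[0,0.2,0],[0,0,0],-1],
    [[0,0,0],[0,0,0],0],
    [[0,0,0],[0,0,0],1],
  ],
)

```text
time: 7.8
tool_pos: [0.4679, -0.2835, 0.0481]
tool_rot: [-0.706, 0.707, -0.028, 0.029]
contact_force: [-0.5, 0.1, 0.3]
gripper_width: 0.693
```

>>> drive_tool(
  motion=[
    [[0,0,0],[0,0,0],1],
    [[0,0,0],[0,0,0],1],
    [[0,0,0],[0,0,0],1],
    [[0,0,0],[0,0,0],1],
    [[0,0,0],[0,0,0],1],
  ],
)

```text
time: 8.3
tool_pos: [0.4677, -0.2833, 0.048]
tool_rot: [-0.706, 0.707, -0.028, 0.029]
contact_force: [0.3, -0.1, 4.1]
gripper_width: 0.134
```

Gripped: the opening is 0.134, about 11.4 mm. I'm lifting and refining the vise pose from the saved wrist view.

>>> drive_tool(
  motion=[
    [[0,-0.3,0],[0,0,0],1],
    [[0,-0.6,0],[0,0,0],1],
    [[0,-1,0],[0,0,0],1],
    [[0,-1,0],[0,0,0],1],
    [[0,-1,0],[0,0,0],1],
    [[0,-1,0],[0,0,0],1],
    [[0,-1,0],[0,0,0],1],
    [[0,-1,0],[0,0,0],1],
    [[0,-1,0.5],[0,0,0],1],
    [[0,-0.5,1],[0,0,0],1],
    [[0,0,1],[0,0,0],1],
    [[0,0,1],[0,0,0],1],
  ],
)

```text
time: 9.5
tool_pos: [0.4744, -0.195, 0.2589]
tool_rot: [-0.706, 0.707, -0.028, 0.029]
contact_force: [0.3, 0.6, -2.2]
gripper_width: 0.129
```

```bash
cat > v.py <<'E'
from h import *
def plane(q,th=.002):
    rng=np.random.default_rng(0);best=None
    for _ in range(400):
        t=q[rng.choice(len(q),3,False)];n=np.cross(t[1]-t[0],t[2]-t[0]);n/=np.linalg.norm(n)+1e-9
        i=abs((q-t[0])@n)<th
        if best is None or i.sum()>best.sum():best=i
    q=q[best];c=q.mean(0);n=np.linalg.svd(q-c,full_matrices=False)[2][2];return c,n*np.sign(n[2]),q
def vise(P,g,guess=np.array([.5903,.1404,.1101])):
    im=g["img"];h=cv2.cvtColor(im,cv2.COLOR_BGR2HSV).astype(int)
    L=B.inv().apply((P-guess).reshape(-1,3)).reshape(P.shape)
    inn=(abs(L[...,0]-12)<1e9)&(L[...,0]>-.048)&(L[...,0]<.073)&(abs(L[...,1])<.088)
    fm=inn&(abs(L[...,2])<.008)&(h[...,1]<60)&(h[...,2]>110)
    c,n,q=plane(P[fm]);print("face n",n.round(3),"yaw",np.degrees(np.arctan2(-n[1],-n[0])).round(2),"tilt",np.degrees(np.arccos(n[2])).round(2),"z off of guess",((guess-c)@n*-1000).round(2),"rectLxy",[np.round(v,1) for v in rect(B.inv().apply(q-guess))])
    K=g["camera_matrix"];T=g["world_from_camera"]
    def cast(mask,off):
        v,u=np.nonzero(mask);d=np.c_[(u-K[0,2])/K[0,0],(v-K[1,2])/K[1,1],np.ones(len(u))]@T[:3,:3].T
        o=T[:3,3];t=((c+off*n-o)@n)/(d@n);return B.inv().apply(o+d*t[:,None]-guess)
    red=inn&((h[...,0]<8)|(h[...,0]>172))&(h[...,1]>150)&(L[...,2]<.012)
    print("red",rect(cast(red,.005)))
    dark=(abs(L[...,0])<.012)&(abs(L[...,1])<.03)&(h[...,2]<125)|((abs(L[...,0])<.012)&(abs(L[...,1])<.03)&(L[...,2]<-.004))
    dark=cv2.morphologyEx(dark.astype(np.uint8),cv2.MORPH_OPEN,np.ones((2,2)))
    n_,lab,st,_=cv2.connectedComponentsWithStats(dark)
    for i in range(1,n_):
        if st[i,4]>15: print("slot",st[i],[np.round(v,2) for v in rect(cast(lab==i,0))])
E
python3 - <<'E'
from v import *;from plant import manip
d=dict(np.load("w1.npz"));s={"tool_pos":d["pos"],"tool_rot":d["rot"]}
P,g=wcloud(s,d);vise(P,g)
d=dict(np.load("top0.npz"));vise(cloud(d),d)
s=manip.state();rep(s);go(s,np.array([.5903,.1404,.1101])+.20*B.as_matrix()[:,2],tool(B.as_matrix()[:,0],-B.as_matrix()[:,2]))
E
```

```text
face n [-0.487 -0.108  0.867] yaw 12.48 tilt 29.94 z off of guess -1.34 rectLxy [array([12.5,  0. ]), array([121., 176.]), np.float64(0.0)]
red ((32.67729187011719, 2.0887393951416016), (27.828516006469727, 26.31368637084961), 0.24506105482578278)
slot [431 137   7  32 194] [array([2.46, 0.22]), array([42.32,  7.75]), np.float64(89.82)]
slot [196 280  23  66 667] [array([-555.01, -409.14]), array([265.23,  40.66]), np.float64(54.4)]
slot [ 61 386  51  14 331] [array([-1585.6 , -1122.03]), array([678.  ,  62.57]), np.float64(24.69)]
face n [-0.483 -0.115  0.868] yaw 13.34 tilt 29.77 z off of guess -0.54 rectLxy [array([12.7,  0.1]), array([175.4, 120.8]), np.float64(89.9)]
red ((32.310462951660156, 0.26360321044921875), (26.049152374267578, 28.48841094970703), 89.4461669921875)
slot [257 170  15   5  37] [array([-1.03, -0.08]), array([42.74,  7.15]), np.float64(89.18)]
t 9.5 p [ 0.4744 -0.195   0.2589] F [ 0.3  0.6 -2.2] T [ 0.04  0.01 -0.03] w 0.129 q [-0.54 -0.25  1.79  0.    1.6  -0.45]
shift(now axes,units) [-0.28 -0.99 12.55]
turn units [ 0.92 -3.4  -5.93]
shift after turn [ 3.5   0.9  12.06]
```

>>> drive_tool(
  motion=[
    [[0,-0.2,1],[0.13,-0.48,-0.85],1],
    [[0,-0.2,1],[0.13,-0.48,-0.85],1],
    [[0,-0.2,1],[0.13,-0.49,-0.85],1],
    [[0,-0.2,1],[0.13,-0.49,-0.85],1],
    [[0,0,1],[0.13,-0.49,-0.85],1],
    [[0,0,1],[0.13,-0.49,-0.84],1],
    [[0,0,1],[0.14,-0.48,-0.84],1],
    [[0,0,1],[0,0,0],1],
    [[0,0,1],[0,0,0],1],
    [[0,0,1],[0,0,0],1],
    [[0,0,0.5],[0,0,0],1],
    [[0,0,0],[0,0,0],1],
  ],
)

```text
time: 10.7
tool_pos: [0.4434, 0.0651, 0.28]
tool_rot: [0.699, -0.658, -0.259, -0.104]
contact_force: [0.3, 0.3, -1.9]
gripper_width: 0.132
```

```bash
python3 - <<'E'
from v import *;from plant import manip
s=manip.state();rep(s);go(s,np.array([.5903,.1404,.1101])+.13*B.as_matrix()[:,2],tool(B.as_matrix()[:,0],-B.as_matrix()[:,2]))
E
```

```text
t 10.7 p [0.4434 0.0651 0.28  ] F [ 0.3  0.3 -1.9] T [-0.1   0.36  0.03] w 0.132 q [-0.15 -0.89  2.23  0.19  1.31 -0.38]
shift(now axes,units) [2.15 3.89 1.62]
turn units [-0.03  0.04 -0.01]
shift after turn [2.14 3.88 1.64]
```

>>> drive_tool(
  motion=[
    [[0.5,0,0.4],[0,0,0],1],
    [[0.8,0.8,0.6],[0,0,0],1],
    [[0.6,1,0.5],[0,0,0],1],
    [[0.24,1,0.14],[0,0,0],1],
    [[0,0.8,0],[0,0,0],1],
    [[0,0.28,0],[0,0,0],1],
    [[0,0,0],[0,0,0],1],
    [[0,0,0],[0,0,0],1],
  ],
)

```text
time: 11.5
tool_pos: [0.5277, 0.1239, 0.223]
tool_rot: [0.699, -0.658, -0.257, -0.106]
contact_force: [0.1, -0.8, -0.7]
gripper_width: 0.132
```

```bash
python3 - <<'E'
from v import *;from plant import manip
s=manip.state();rep(s);f=manip.grab_frame("wrist");P,g=wcloud(s,f)
np.savez("w5.npz",pos=s["tool_pos"],rot=s["tool_rot"],**f)
vise(P,g)
r=Rs(s);print("tool in bed",(B.inv().apply(s["tool_pos"]-[.5903,.1404,.1101])*1000).round(1),np.degrees((B.inv()*r*tool([1,0,0],[0,0,-1]).inv()).as_rotvec()).round(2))
# tool-frame cloud of blade
L=r.inv().apply((P-s["tool_pos"]).reshape(-1,3))
for lo,hi in((-.03,-.02),(-.01,.005),(.005,.02),(.02,.036),(.036,.05)):
    m=(abs(L[:,0])<.03)&(abs(L[:,2])<.04)&(L[:,1]>lo)&(L[:,1]<hi);l=L[m]*1000
    if len(l)>5: print(lo,len(l),np.percentile(l,2,axis=0).round(1),np.percentile(l,98,axis=0).round(1))
cv2.imwrite("pics/w5.png",cv2.resize(f["img"][60:400,120:520],(800,680))[:600])
E
```

```text
t 11.5 p [0.5277 0.1239 0.223 ] F [ 0.1 -0.8 -0.7] T [-0.09  0.33 -0.02] w 0.132 q [ 0.04 -0.57  2.15  0.11  1.05 -0.21]
face n [-0.489 -0.108  0.866] yaw 12.42 tilt 30.03 z off of guess -1.42 rectLxy [array([12.5,  0. ]), array([176., 121.]), np.float64(90.0)]
red ((32.147979736328125, 1.8650941848754883), (26.46784019470215, 27.755990982055664), 89.98385620117188)
slot [315 149   9  42 354] [array([2.22, 3.27]), array([ 7.33, 37.88]), np.float64(0.23)]
slot [  254   213   118   187 10902] [array([  -5.02, -149.9 ]), array([132.19, 223.55]), np.float64(0.04)]
tool in bed [  0.4  -2.3 130.1] [ 0.01  0.05 -0.02]
-0.03 58 [ -4.5 -29.9  26.8] [  5.7 -25.   27.6]
0.005 85 [-2.5  5.3 16.8] [ 3.3 19.1 17.5]
0.02 66 [-2.6 20.2 16.4] [ 3.2 34.7 17.5]
```

View pics/w5.png

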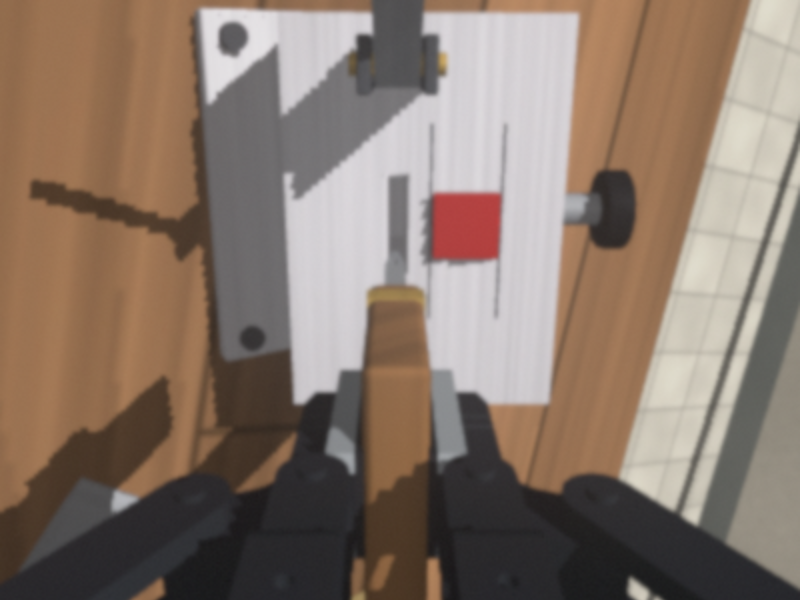

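The view shows the blade held straight, with its tip near (395,270) just ahead of the slot (398,220). The slot is about 1.8 mm up-slope of the blade. I'm shifting over and lowering to about 18 mm above the mouth for a closer check.

>>> drive_tool(
  motion=[
    [[0.06,0.4,0.13],[0,0,0],1],
    [[0,0.8,0],[0,0,0],1],
    [[0,0.8,0],[0,0,0],1],
    [[0,0.7,0],[0,0,0],1],
    [[0,0.3,0],[0,0,0],1],
    [[0,0,0],[0,0,0],1],
    [[0,0,0],[0,0,0],1],
  ],
)

```text
time: 12.25
tool_pos: [0.5647, 0.1363, 0.1584]
tool_rot: [0.699, -0.658, -0.258, -0.105]
contact_force: [0.6, -0.3, -0.7]
gripper_width: 0.134
```

```bash
cat > m.py <<'E'
from v import *;from plant import manip
import sys
s=manip.state();rep(s);f=manip.grab_frame("wrist");P,g=wcloud(s,f)
vise(P,g)
r=Rs(s);print("tool in bed",(B.inv().apply(s["tool_pos"]-[.5903,.1404,.1101])*1000).round(2),np.degrees((B.inv()*r*tool([1,0,0],[0,0,-1]).inv()).as_rotvec()).round(2))
L=r.inv().apply((P-s["tool_pos"]).reshape(-1,3))
for lo,hi in((-.03,-.02),(-.01,.005),(.005,.02),(.02,.036)):
    m=(abs(L[:,0])<.03)&(abs(L[:,2])<.04)&(L[:,1]>lo)&(L[:,1]<hi);l=L[m]*1000
    if len(l)>5: print(lo,len(l),np.percentile(l,2,axis=0).round(1),np.percentile(l,98,axis=0).round(1))
cv2.imwrite(sys.argv[1],cv2.resize(f["img"][100:300,200:440],(720,600)))
E
python3 m.py pics/w6.png
```

```text
t 12.25 p [0.5647 0.1363 0.1584] F [ 0.6 -0.3 -0.7] T [-0.11  0.32 -0.02] w 0.134 q [ 0.07 -0.4   2.15  0.1   0.88 -0.2 ]
face n [-0.488 -0.108  0.866] yaw 12.45 tilt 30.01 z off of guess -1.45 rectLxy [array([12.5,  2.4]), array([121. , 170.7]), np.float64(0.0)]
red ((32.12212371826172, 1.8980655670166016), (28.459732055664062, 27.520856857299805), 0.023042740300297737)
slot [311 173  13  31 242] [array([ 2.02, 11.95]), array([21.63,  8.31]), np.float64(89.68)]
slot [  248   213   117   187 11193] [array([ -7.55, -90.56]), array([ 98.82, 168.52]), np.float64(0.07)]
tool in bed [ 1.76  1.67 54.73] [0.05 0.06 0.02]
-0.03 60 [ -4.3 -29.9  26.6] [  5.5 -24.5  27.6]
0.005 91 [-2.5  5.4 16.8] [ 3.3 19.6 17.5]
0.02 61 [-2.6 20.3 16.1] [ 3.3 35.2 17.4]
```

View pics/w6.png

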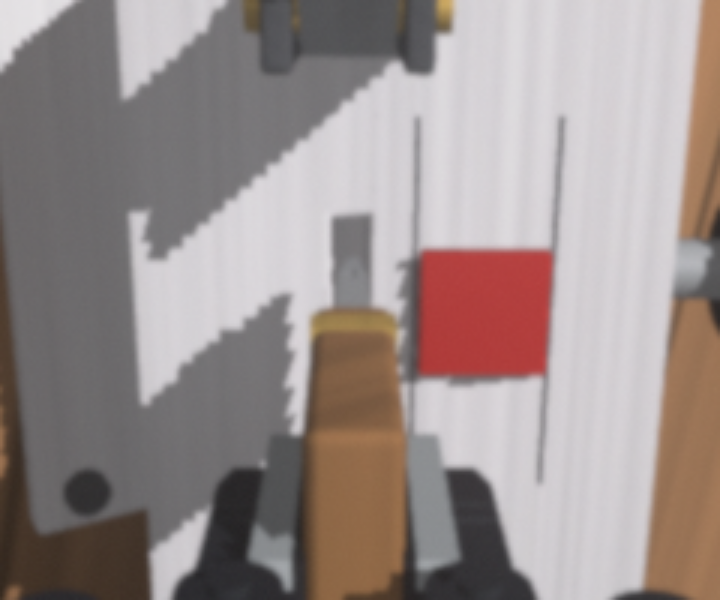

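The blade tip sits visually centred in the slot mouth (352,280), and the measured offsets are under 0.2 mm. I'm inserting gently.

>>> drive_tool(
  motion=[
    [[0,0.3,0],[0,0,0],1],
    [[0,0.3,0],[0,0,0],1],
    [[0,0.2,0],[0,0,0],1],
    [[0,0.2,0],[0,0,0],1],
    [[0,0.2,0],[0,0,0],1],
    [[0,0.2,0],[0,0,0],1],
  ],
)

```text
time: 12.9
tool_pos: [0.5816, 0.1402, 0.1267]
tool_rot: [0.699, -0.658, -0.257, -0.105]
contact_force: [0.2, -0.4, -1.7]
gripper_width: 0.13
```

```bash
cat > b.py <<'E'
from h import *;from plant import manip
s=manip.state();rep(s);print("bed F",B.inv().apply(s["contact_force"]).round(1),"tool in bed",(B.inv().apply(s["tool_pos"]-[.5903,.1404,.1101])*1000).round(2))
E
python3 b.py
```

```text
t 12.9 p [0.5816 0.1402 0.1267] F [ 0.2 -0.4 -1.7] T [-0.05  0.33  0.02] w 0.13 q [ 0.07 -0.31  2.13  0.11  0.8  -0.2 ]
bed F [-0.8 -0.5 -1.6] tool in bed [ 0.91  1.68 18.65]
```

>>> drive_tool(
  motion=[
    [[0.02,0.2,0],[0,0,0],1],
    [[0,0.3,0],[0,0,0],1],
    [[0,0.3,0],[0,0,0],1],
    [[0,0.3,0],[0,0,0],1],
    [[0,0.2,0],[0,0,0],1],
    [[0,0.2,0],[0,0,0],1],
    [[0,0.1,0],[0,0,0],1],
    [[0,0,0],[0,0,0],1],
  ],
)

```text
time: 13.7
tool_pos: [0.6012, 0.1446, 0.0922]
tool_rot: [0.7, -0.658, -0.257, -0.105]
contact_force: [0.1, 0.2, -1.7]
gripper_width: 0.132
```

```bash
python3 b.py
```

```text
t 13.7 p [0.6012 0.1446 0.0922] F [ 0.1  0.2 -1.7] T [-0.12  0.37 -0.01] w 0.132 q [ 0.08 -0.21  2.11  0.11  0.72 -0.21]
bed F [-0.8  0.1 -1.5] tool in bed [  1.04   1.74 -21.24]
```

Insertion is free so far, with about 4 mm left. I'm seating it in small steps until contact.

>>> drive_tool(
  motion=[
    [[0,0.06,0],[0,0,0],1],
    [[0,0.06,0],[0,0,0],1],
    [[0,0.04,0],[0,0,0],1],
    [[0,0.03,0],[0,0,0],1],
    [[0,0,0],[0,0,0],1],
  ],
)

```text
time: 14.2
tool_pos: [0.6033, 0.1452, 0.0897]
tool_rot: [0.699, -0.659, -0.257, -0.105]
contact_force: [-11.8, -1.8, 9.1]
gripper_width: 0.138
```

```bash
python3 b.py
```

```text
t 14.2 p [0.6033 0.1452 0.0897] F [-11.8  -1.8   9.1] T [-0.42  1.19 -0.13] w 0.138 q [ 0.08 -0.2   2.11  0.11  0.71 -0.21]
bed F [-5.8  0.8 13.8] tool in bed [  1.7    1.77 -24.48]
```

>>> drive_tool(
  motion=[
    [[0,0.04,0],[0,0,0],1],
    [[0,0.02,0],[0,0,0],1],
    [[0,0,0],[0,0,0],1],
  ],
)

```text
time: 14.5
tool_pos: [0.6033, 0.1452, 0.0897]
tool_rot: [0.7, -0.659, -0.257, -0.104]
contact_force: [-27.5, -6.5, 22.7]
gripper_width: 0.131
```

```bash
python3 b.py; python3 - <<'E'
from h import *;from plant import manip
f=manip.grab_frame("side");s=manip.state();w=manip.grab_frame("wrist")
cv2.imwrite("pics/s7.png",np.hstack([cv2.resize(f["img"][100:220,250:400],(400,320)),cv2.resize(w["img"][100:300,200:450],(400,320))]))
P,_=wcloud(s,w);L=B.inv().apply((P-[.5903,.1404,.1101]).reshape(-1,3))*1000
h=cv2.cvtColor(w["img"],cv2.COLOR_BGR2HSV).reshape(-1,3).astype(int)
m=(abs(L[:,0]-2)<10)&(L[:,1]>24)&(L[:,1]<34)&(h[:,1]>70)&(L[:,2]>-8)
l=L[m];print(len(l),np.percentile(l,[1,5,95,99],axis=0).round(1))
m=(abs(L[:,0]-2)<10)&(L[:,1]>33)&(L[:,1]<45)&(abs(L[:,2])<6);print("face z",np.median(L[m],0).round(2))
E
```

```text
t 14.5 p [0.6033 0.1452 0.0897] F [-27.5  -6.5  22.7] T [-0.76  2.41 -0.25] w 0.131 q [ 0.08 -0.19  2.11  0.11  0.72 -0.21]
bed F [-13.2  -0.3  33.8] tool in bed [  1.69   1.8  -24.59]
1615 [[-3.1 24.2  3.2]
 [-2.4 25.   7.9]
 [ 7.7 29.4 44.8]
 [ 8.3 29.6 45.3]]
face z [ 2.21 39.06 -1.56]
```

View pics/s7.png

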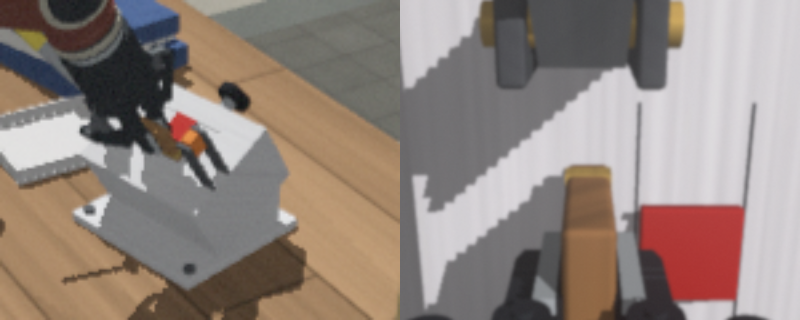

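The blade is seated: the handle top is 46.5 mm above the measured face, against 46 expected, and the contact is stiff. In the picture the handle stands on the face at (588,240). Next I release, back off along the slot axis, and work out the keeper angle.

>>> drive_tool(
  motion=[
    [[0,-0.05,0],[0,0,0],1],
    [[0,0,0],[0,0,0],0.6],
    [[0,0,0],[0,0,0],0.2],
    [[0,0,0],[0,0,0],-0.2],
    [[0,0,0],[0,0,0],-0.2],
    [[0,0,0],[0,0,0],-0.2],
    [[0,-0.4,0],[0,0,0],-0.2],
    [[0,-0.6,0],[0,0,0],-0.2],
    [[0,-1,0],[0,0,0],-0.2],
    [[0,-1,0],[0,0,0],-0.2],
    [[0,-1,0],[0,0,0],1],
    [[0,-1,0],[0,0,0],1],
  ],
)

```text
time: 15.8
tool_pos: [0.5422, 0.1312, 0.1983]
tool_rot: [0.699, -0.658, -0.257, -0.105]
contact_force: [-0.3, -0.1, -0.3]
gripper_width: 0.272
```

```bash
python3 b.py; cat > k.py <<'E'
from h import *;from plant import manip
S0=np.array([.5903,.1404,.1101])
def keeper(n,f,P):
    h=cv2.cvtColor(f["img"],cv2.COLOR_BGR2HSV).astype(int);L=B.inv().apply((P-S0).reshape(-1,3)).reshape(P.shape)*1000
    m=(h[...,0]>=20)&(h[...,0]<34)&(h[...,1]>120)&(abs(L[...,0])<25)&(L[...,2]>20)&(L[...,2]<230)&(L[...,1]<200)&(L[...,1]>-90)
    l=L[m]
    if len(l)<8: print(n,"no yellow");return
    c=np.median(l,0);print(n,"yellow",len(l),c.round(1),"min",l.min(0).round(0),"max",l.max(0).round(0),"angle",round(float(np.arctan2(c[2]-52,70.8-c[1])),3),"reach",np.hypot(l[:,1]-70.8,l[:,2]-52).max().round(0))
    hm=(abs(L[...,0]-2)<9)&(abs(L[...,1])<28)&(L[...,2]>35)&(L[...,2]<50)
    if hm.sum()>5: print(n,"handle top z",np.percentile(L[hm],90,axis=0).round(1))
for n in("side","top"):
    f=manip.grab_frame(n);keeper(n,f,cloud(f))
s=manip.state();f=manip.grab_frame("wrist");P,g=wcloud(s,f);keeper("wrist",g,P)
E
python3 k.py; python3 -c "
from h import *
d=dict(np.load('top0.npz'));exec(open('k.py').read().split('for n in')[0]);keeper('top0',d,cloud(d))"
```

```text
t 15.8 p [0.5422 0.1312 0.1983] F [-0.3 -0.1 -0.3] T [-0.06  0.23 -0.06] w 0.272 q [ 0.06 -0.5   2.15  0.1   0.98 -0.2 ]
bed F [-0.4 -0.  -0.1] tool in bed [  1.74   1.64 100.81]
side yellow 71 [ -0.6 140.1 147.1] min [ -8. 126. 131.] max [  9. 155. 161.] angle 2.201 reach 134.0
side handle top z [ 3.1 20.2 48.2]
top yellow 108 [  3.  135.7 137.8] min [-6. 71. 49.] max [ 18. 152. 158.] angle 2.219 reach 134.0
top handle top z [ 6.4  3.1 47.2]
wrist yellow 13 [16.7 72.5 55.4] min [17. 71. 54.] max [17. 74. 57.] angle 2.026 reach 6.0
wrist handle top z [ 4.8 23.2 45.2]
top0 yellow 105 [  3.3 135.6 137. ] min [-7. 70. 52.] max [ 19. 152. 157.] angle 2.222 reach 132.0
```

>>> drive_tool(
  motion=[
    [[0,-1,0],[0,0,0],1],
    [[0,-1,0.3],[0,0,0],1],
    [[0,0,0.8],[0,0,0],1],
    [[0,0,1],[0,0,0],1],
    [[0,0,1],[0,0,0],1],
    [[0,0,1],[0,0,0],1],
    [[0,0,1],[0,0,0],1],
    [[0,0,1],[0,0,0],1],
    [[0,0,0.8],[0,0,0],1],
    [[0,0,0.3],[0,0,0],1],
    [[0,0,0],[0,0,0],1],
  ],
)

```text
time: 17.05
tool_pos: [0.4783, 0.3019, 0.2386]
tool_rot: [0.699, -0.659, -0.257, -0.104]
contact_force: [-0.2, -0.8, 0.3]
gripper_width: -0.003
```

```bash
python3 b.py; python3 k.py
```

```text
t 17.05 p [0.4783 0.3019 0.2386] F [-0.2 -0.8  0.3] T [-0.07  0.26  0.01] w -0.003 q [ 0.51 -0.47  2.06 -0.16  1.05  0.33]
bed F [-0.2 -0.7  0.4] tool in bed [  0.49 182.2  148.08]
side yellow 100 [ -0.2 136.6 141.8] min [ -9. 120. 120.] max [  8. 154. 163.] angle 2.203 reach 134.0
side handle top z [ 3.5 19.2 47.7]
top yellow 107 [  3.1 135.4 136.4] min [-6. 70. 52.] max [ 19. 152. 159.] angle 2.224 reach 134.0
top handle top z [ 6.5 21.8 47.7]
wrist no yellow
```

>>> drive_tool(
  motion=[
    [[0,0.5,0],[0,0,0],1],
    [[0,0.8,0],[0,0,0],1],
    [[0,0.5,0],[0,0,0],1],
    [[0.02,0,-0.3],[0,0,0],1],
    [[0,0,-0.4],[0,0,0],1],
    [[0,-0.05,-0.4],[0,0,0],1],
    [[0,-0.1,-0.4],[0,0,0],1],
    [[0,-0.1,-0.4],[0,0,0],1],
    [[0,-0.1,-0.4],[0,0,0],1],
    [[0,-0.1,-0.4],[0,0,0],1],
  ],
)

```text
time: 18.2
tool_pos: [0.5107, 0.2388, 0.2132]
tool_rot: [0.7, -0.658, -0.258, -0.106]
contact_force: [-4.4, 2.3, 4.3]
gripper_width: 0.001
```

```bash
python3 b.py; python3 k.py
```

```text
t 18.2 p [0.5107 0.2388 0.2132] F [-4.4  2.3  4.3] T [0.17 0.47 0.12] w 0.001 q [ 0.34 -0.48  2.11 -0.07  0.99  0.13]
bed F [-1.1  3.2  5.6] tool in bed [  3.16 113.53 117.23]
side yellow 97 [ -1.4  88.5 162. ] min [ -9.  81. 137.] max [  8. 107. 185.] angle 1.73 reach 135.0
side handle top z [ 3.6 21.  48.3]
top yellow 67 [  6.   88.9 157.4] min [-6. 70. 50.] max [ 19.  98. 183.] angle 1.741 reach 133.0
top handle top z [ 6.4 22.3 47.3]
wrist no yellow
```

>>> drive_tool(
  motion=[
    [[-0.04,0,-0.38],[0,0,0],1],
    [[-0.04,0,-0.38],[0,0,0],1],
    [[0,-0.05,-0.38],[0,0,0],1],
    [[0,-0.05,-0.38],[0,0,0],1],
    [[0,0,-0.38],[0,0,0],1],
    [[0,0,-0.38],[0,0,0],1],
    [[0,0,-0.38],[0,0,0],1],
    [[0,0,0],[0,0,0],1],
  ],
)

```text
time: 19.15
tool_pos: [0.5223, 0.1722, 0.2112]
tool_rot: [0.699, -0.659, -0.256, -0.105]
contact_force: [0.3, 0.1, -0.8]
gripper_width: 0.001
```

```bash
python3 b.py; python3 k.py
```

```text
t 19.15 p [0.5223 0.1722 0.2112] F [ 0.3  0.1 -0.8] T [-0.06  0.23 -0.02] w 0.001 q [ 0.17 -0.53  2.15  0.03  1.01 -0.06]
bed F [-0.1  0.1 -0.9] tool in bed [ -0.81  46.   117.22]
side yellow 54 [ -3.   26.1 155.4] min [ -9.  15. 134.] max [  8.  41. 177.] angle 1.162 reach 136.0
side handle top z [ 3.4 21.9 48.1]
top yellow 45 [  9.4  32.4 156.8] min [-4. 20. 52.] max [ 25.  73. 198.] angle 1.22 reach 151.0
top handle top z [ 6.5 22.7 47.7]
wrist yellow 57 [  1.   25.9 175.4] min [-1. 25. 55.] max [ 17.  74. 187.] angle 1.222 reach 140.0
```

The keeper is at about 1.2 rad, as predicted. I'm following the arc down to about 0.3.

>>> drive_tool(
  motion=[
    [[0.05,0,-0.29],[0,0,0],1],
    [[0,0.1,-0.29],[0,0,0],1],
    [[0,0.15,-0.29],[0,0,0],1],
    [[0,0.2,-0.29],[0,0,0],1],
    [[0,0.23,-0.23],[0,0,0],1],
    [[0,0.23,-0.23],[0,0,0],1],
    [[0,0.23,-0.23],[0,0,0],1],
    [[0,0.24,-0.23],[0,0,0],1],
    [[0,0.29,-0.16],[0,0,0],1],
    [[0,0.29,-0.16],[0,0,0],1],
    [[0,0.29,-0.15],[0,0,0],1],
    [[0,0.29,-0.15],[0,0,0],1],
  ],
)

```text
time: 20.5
tool_pos: [0.5695, 0.1153, 0.1571]
tool_rot: [0.7, -0.658, -0.257, -0.105]
contact_force: [0.3, 1.0, -0.3]
gripper_width: -0.004
```

```bash
python3 b.py; python3 k.py
```

```text
t 20.5 p [0.5695 0.1153 0.1571] F [ 0.3  1.  -0.3] T [0.1  0.25 0.06] w -0.004 q [ 0.02 -0.39  2.15  0.13  0.88 -0.27]
bed F [ 0.3  0.9 -0.5] tool in bed [  1.15 -19.92  53.66]
side yellow 42 [ -4.6 -36.3  89.7] min [-13. -52.  73.] max [  7.  -7. 102.] angle 0.338 reach 130.0
side handle top z [ 2.8 17.5 47.9]
top yellow 66 [  4.  -39.9  89.3] min [ -7. -56.  40.] max [ 20.  73. 154.] angle 0.325 reach 148.0
top handle top z [ 6.6 23.7 45.9]
wrist yellow 457 [  1.9 -10.   79.9] min [ -6. -17.  54.] max [18. 75. 90.] angle 0.332 reach 93.0
```

>>> drive_tool(
  motion=[
    [[0,0.17,-0.07],[0,0,0],1],
    [[0,0.17,-0.07],[0,0,0],1],
    [[0,0.17,-0.06],[0,0,0],1],
    [[0,0.17,-0.06],[0,0,0],1],
    [[0,0.1,-0.02],[0,0,0],1],
    [[0,0.1,-0.02],[0,0,0],1],
    [[0,0.1,-0.02],[0,0,0],1],
    [[0,0.1,-0.01],[0,0,0],1],
    [[0,0,0],[0,0,0],1],
  ],
)

```text
time: 21.55
tool_pos: [0.5843, 0.11, 0.134]
tool_rot: [0.699, -0.659, -0.257, -0.105]
contact_force: [-0.8, -0.2, 0.1]
gripper_width: -0.002
```

```bash
python3 b.py; python3 k.py
```

```text
t 21.55 p [0.5843 0.11   0.134 ] F [-0.8 -0.2  0.1] T [-0.06  0.22  0.01] w -0.002 q [ 0.   -0.33  2.14  0.15  0.83 -0.29]
bed F [-0.7 -0.1  0.5] tool in bed [  1.02 -28.34  26.96]
side yellow 53 [ -3.1 -46.6  61.1] min [-10. -60.  36.] max [  8. -12.  67.] angle 0.078 reach 131.0
side handle top z [-4.9 16.2 45.3]
top yellow 53 [  4.1 -48.3  60.4] min [ -7. -61.  49.] max [19. 74. 66.] angle 0.07 reach 132.0
wrist yellow 629 [  1.8 -14.8  58.7] min [ -7. -21.  54.] max [18. 74. 63.] angle 0.078 reach 92.0
```

>>> drive_tool(
  motion=[
    [[0,0.06,0],[0,0,0],1],
    [[0,0.06,0],[0,0,0],1],
    [[0,0.06,0],[0,0,0],1],
    [[0,0.06,0],[0,0,0],1],
    [[0,0,0],[0,0,0],1],
  ],
)

```text
time: 22.2
tool_pos: [0.5862, 0.1106, 0.1311]
tool_rot: [0.699, -0.659, -0.257, -0.103]
contact_force: [-23.3, -6.5, 18.2]
gripper_width: -0.002
```

```bash
python3 b.py; python3 k.py
```

```text
t 22.2 p [0.5862 0.1106 0.1311] F [-23.3  -6.5  18.2] T [-0.6   2.14 -0.01] w -0.002 q [ 0.   -0.32  2.13  0.15  0.82 -0.29]
bed F [-11.8  -1.2  27.8] tool in bed [  1.36 -28.22  23.44]
side yellow 51 [ -3.9 -44.3  57.7] min [-13. -71.  40.] max [  8. -16.  72.] angle 0.049 reach 143.0
side handle top z [-6.1 13.2 41.9]
top yellow 53 [  3.3 -48.8  56.5] min [ -7. -61.  52.] max [ 20.  73. 126.] angle 0.038 reach 137.0
wrist yellow 579 [  1.5 -14.9  56.1] min [ -7. -24.  54.] max [18. 74. 60.] angle 0.048 reach 95.0
```

The force rises stiffly at 28 N, and the bar's top face measures 56.1 mm, which matches closed. It seems to be bottomed, so I'm backing off and looking.

>>> drive_tool(
  motion=[
    [[0,-0.1,0],[0,0,0],1],
    [[0,-0.4,0],[0,0,0],1],
    [[0,-1,0],[0,0,0],1],
    [[0,-1,0],[0,0,0],1],
    [[0,-1,0],[0,0,0],1],
    [[0,-1,0],[0,0,0],1],
    [[0,0,0],[0,0,0],1],
  ],
)

```text
time: 23.05
tool_pos: [0.5338, 0.0983, 0.2319]
tool_rot: [0.698, -0.658, -0.26, -0.108]
contact_force: [1.1, -0.6, 0.4]
gripper_width: -0.003
```

```bash
python3 b.py; python3 k.py; python3 - <<'E'
from k import *
w=manip.grab_frame("wrist");f=manip.grab_frame("side");t=manip.grab_frame("top")
P,_=wcloud(s,w);L=B.inv().apply((P-S0).reshape(-1,3))*1000
h=cv2.cvtColor(w["img"],cv2.COLOR_BGR2HSV).reshape(-1,3).astype(int)
m=(abs(L[:,0]-1)<6)&(L[:,1]<45)&(L[:,1]>-90)&(L[:,2]>45)
for a in range(-90,45,10):
    l=L[m&(L[:,1]>=a)&(L[:,1]<a+10)]
    if len(l)>3: print(a,len(l),np.median(l[:,2]).round(1),end=" | ")
cv2.imwrite("pics/k8.png",np.hstack([cv2.resize(f["img"][110:180,270:350],(400,350),interpolation=cv2.INTER_CUBIC),cv2.resize(w["img"][60:340,160:480],(400,350))]))
E
```

```text
t 23.05 p [0.5338 0.0983 0.2319] F [ 1.1 -0.6  0.4] T [-0.04  0.2  -0.02] w -0.003 q [-0.03 -0.58  2.14  0.14  1.06 -0.29]
bed F [ 1.  -0.9 -0.1] tool in bed [  5.1  -28.62 137.72]
side yellow 83 [ -2.1 -36.6  57.5] min [ -9. -60.  30.] max [  8. -12.  62.] angle 0.051 reach 131.0
side handle top z [-5.3 19.6 44.3]
top yellow 94 [  3.3 -39.   56.8] min [ -7. -61.  30.] max [19. 74. 63.] angle 0.043 reach 132.0
top handle top z [ 9.2 22.6 48.9]
wrist yellow 1270 [  1.2 -35.6  56.4] min [ -9. -70.  22.] max [17. 72. 59.] angle 0.041 reach 143.0
side yellow 85 [ -2.  -34.8  58. ] min [ -9. -58.  32.] max [  8. -11.  63.] angle 0.056 reach 129.0
side handle top z [-5.4 19.9 43.8]
top yellow 96 [  4.1 -38.6  56.9] min [ -7. -61.  29.] max [19. 73. 63.] angle 0.045 reach 132.0
top handle top z [ 9.3 14.6 48.9]
wrist yellow 1289 [  1.3 -35.8  56.4] min [ -7. -61.  54.] max [17. 73. 59.] angle 0.041 reach 132.0
-70 178 58.7 | -60 190 56.4 | -50 192 56.4 | -40 832 210.3 | -30 837 202.3 | -20 5189 223.0 | -10 234 56.1 | 0 220 56.0 | 10 227 55.9 | 20 238 55.9 | 30 253 55.9 | 40 122 55.7 |
```

View pics/k8.png

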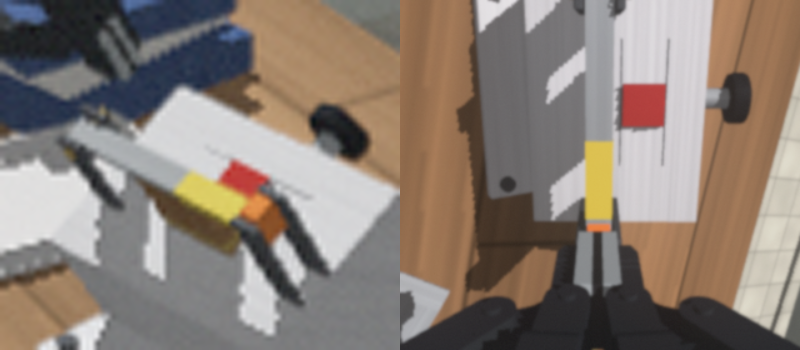

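The pictures show the yellow bar lying across the handle with its end at the orange catch (598,225 wrist; 255,205 side). To confirm the latch I'll compare the catch's position now with its starting position.

>>> drive_tool(
  motion=[
    [[0,-1,0],[0,0,0],1],
    [[0,-1,-0.5],[0,0,0],1],
    [[0,0,-1],[0,0,0],1],
    [[0,0,-1],[0,0,0],1],
    [[0,0,0],[0,0,0],1],
    [[0,0,0],[0,0,0],1],
    [[0,0,0],[0,0,0],1],
  ],
)

```text
time: 24.2
tool_pos: [0.5219, 0.0325, 0.2696]
tool_rot: [0.7, -0.658, -0.257, -0.105]
contact_force: [-1.0, 0.6, -0.6]
gripper_width: 0.004
```

```bash
cat > c.py <<'E'
from h import *;from plant import manip
S0=np.array([.5903,.1404,.1101])
def orange(n,f,P):
    h=cv2.cvtColor(f["img"],cv2.COLOR_BGR2HSV).astype(int);L=B.inv().apply((P-S0).reshape(-1,3)).reshape(P.shape)*1000
    inn=(abs(L[...,0])<16)&(L[...,1]<-55)&(L[...,1]>-95)&(L[...,2]>40)
    m=inn&(h[...,0]>=4)&(h[...,0]<17)&(h[...,1]>150)
    l=L[m];print(n,"orange",len(l),np.median(l,0).round(1),np.percentile(l,[3,97],axis=0).round(1).tolist())
d=dict(np.load("top0.npz"));orange("top0",d,cloud(d));f=manip.grab_frame("top");orange("top",f,cloud(f))
d=dict(np.load("side0.npz"));orange("side0",d,cloud(d));f=manip.grab_frame("side");orange("side",f,cloud(f))
d=dict(np.load("w1.npz"));P,g=wcloud({"tool_pos":d["pos"],"tool_rot":d["rot"]},d);orange("w1",g,P)
s=manip.state();rep(s);w=manip.grab_frame("wrist");P,g=wcloud(s,w);orange("wrist",g,P)
L=B.inv().apply((P-S0).reshape(-1,3))*1000
m=(abs(L[:,0]-1)<6)&(L[:,2]>45)&(L[:,2]<90)
for a in [*range(-90,-50,3),-40,-20,0,20,40]:
    l=L[m&(L[:,1]>=a)&(L[:,1]<a+3)]
    if len(l)>3: print(a,len(l),np.median(l[:,2]).round(1),end=" | ")
T=g["world_from_camera"];K=g["camera_matrix"];p=np.linalg.inv(T)@np.r_[S0+B.apply([0,-.065,.058]),1];u=(K@p[:3]/p[2]).astype(int);print(u)
y,x=max(u[1]-40,0),max(u[0]-50,0);cv2.imwrite("pics/c9.png",cv2.resize(w["img"][y:y+80,x:x+100],(700,560),interpolation=cv2.INTER_CUBIC))
E
python3 c.py
```

```text
top0 orange 42 [  1.3 -75.4  72.2] [[-7.4, -83.9, 57.4], [8.0, -65.7, 76.7]]
top orange 43 [  2.  -75.4  72. ] [[-7.9, -84.1, 51.1], [8.2, -64.4, 76.8]]
side0 orange 46 [ -0.5 -83.6  71.2] [[-6.8, -86.7, 53.4], [6.5, -75.0, 77.3]]
side orange 44 [ -0.1 -83.4  72.1] [[-7.3, -87.6, 56.1], [6.6, -75.0, 76.5]]
w1 orange 258 [  1.6 -72.2  70.8] [[-5.7, -83.8, 59.1], [8.0, -64.3, 74.1]]
t 24.3 p [0.5219 0.0328 0.2698] F [-0.4  0.2 -0.8] T [-0.05  0.22 -0.01] w 0.001 q [-0.21 -0.64  2.12  0.23  1.19 -0.47]
wrist orange 429 [  1.4 -73.5  72.1] [[-5.3, -84.4, 61.0], [7.3, -64.9, 73.8]]
-87 14 73.1 | -84 54 72.6 | -81 44 72.7 | -78 48 72.6 | -75 50 72.7 | -72 66 70.6 | -69 61 65.9 | -66 68 60.4 | -63 54 56.1 | -60 44 56.6 | -57 50 56.5 | -54 48 56.6 | -51 50 56.2 | -40 55 56.4 | -20 55 56.4 | 0 56 56.1 | 20 64 56.0 | 40 64 55.9 | [315 149   1]
```

View pics/c9.png

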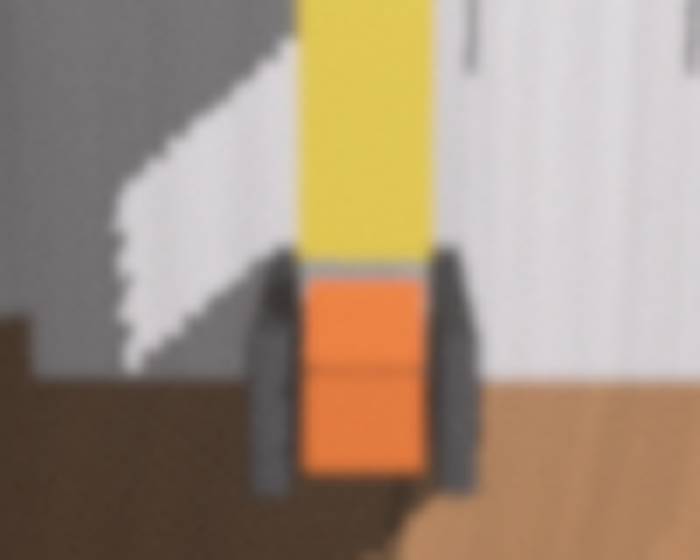

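The view shows the orange nose (365,325) in its rest position with the yellow bar's end running underneath it. The catch's inner edge is at y ≈ −65 mm, the same as at the start. A last check covers the loose things, then I hand in.

```bash
python3 - <<'E'
from h import *;from plant import manip
a=dict(np.load("top0.npz"));f=manip.grab_frame("top");A,C=cloud(a),cloud(f)
for n,(x,y,w,h) in {"pot":(178,212,42,36),"seals":(355,122,45,34),"tray":(162,140,40,70)}.items():
    d=cv2.absdiff(a["img"],f["img"])[y:y+h,x:x+w].max(2);z=abs(A-C)[y:y+h,x:x+w,2];print(n,"px changed",(d>60).sum(),"z changed",np.nansum(z>.012),"of",w*h)
rep(manip.state());print(manip.job_done())
E
```

```text
pot px changed 0 z changed 2 of 1512
seals px changed 0 z changed 2 of 1530
tray px changed 11 z changed 18 of 2800
t 24.4 p [0.5219 0.0327 0.27  ] F [ 1.1 -1.3  0.1] T [-0.03  0.25 -0.01] w -0.003 q [-0.21 -0.64  2.12  0.23  1.19 -0.47]
the job is handed in; nothing more can be done
None
```

The packing blade is in the vise slot with its shoulder down, and the keeper bar is closed over its handle under the catch. I handed the job in at 24.4 s of the 59 s allowed, with the robot touching nothing.

- **First grip missed:** the fingertips really ended about 35 mm short of the reported TCP, so the jaws closed in the air above the handle. The side and wrist cameras agreed on the offset. I corrected for it and nothing had been disturbed.
- **Blade:** it went in freely and stopped hard, with a last press of about 34 N. The handle top measured about 46.5 mm above the face (46 mm expected).
- **Keeper:** it came down along its arc to a hard stop at about 28 N, more than the 4–8 N given for the catch. After I let go, the bar stayed flat at closed height, though its top read 0.5 mm higher at the catch end than near the hinge, which is within camera error.
- **Catch:** its nose is at rest over the bar's end, with its inner edge at y ≈ −65 mm as at the start.
- **Pot, seals and tray:** the top camera showed no change at the pot or seals. The tray region had 11 changed pixels out of 2800, probably shadow or the moved bar at its edge.

The reported tool position and the cameras disagreed by 1–2 mm on the vise pose, so I placed the blade from the wrist camera's view of both blade and slot.

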